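# Tighten the bead loom's screw eye with a turning bar

## Task

Tighten the bead loom's screw eye: take the turning bar from its rest, slide its steel shaft through the eye's loop and turn the eye clockwise (seen from above) until you feel it come up against its stop, then lean on the bar firmly for a moment so that it is hand-tight, without forcing it. Turn the eye only with the bar, then draw the bar out and lay it back in its rest as it was, and leave the other things on the table where they are.

Things in the scene. Friction and masses are not known exactly. Their poses are not given: they have to be found in the camera images.
- loom: Wooden bead loom fixed to the table: board 100 x 300 mm, nothing on it above 72 mm except the screw eye. Origin: centre of its underside; y runs along its length, x across, z up. The eye stands on the clamp block (76 x 36 mm, top at z = 72 mm) at the +y end, axis at x = 0, y = 130 mm. Its stop comes after 0.75 to 1.15 rad of clockwise turning, with the loop along the loom's y within 0.15 rad: where exactly must be felt.
- eye: Steel screw eye that turns about its upright axis. Origin: on the axis, at the clamp block's top. Axes as eye_loop. Below the loop, a 7 mm shank. It drags with 0.08 N m and stays where left. At the stop, hand-tight is 0.2 to 0.5 N m about this axis (aim for 0.3, held half a second: 3.5 N across the handle 85 mm out, or the same as a twist); there 0.1 rad more of the bar adds about 0.4 N m, and beyond 0.5 the eye is being forced.
- eye_loop (a point): Centre of the loop, 102 mm above the table. A ring of 5 mm wire, 14 mm inside, 24 mm outside, upright in this frame's x-z plane; y is the hole's axis, z up. It starts 0.6 to 1.3 rad anticlockwise of the loom's length. The shaft has 3 mm of play all round and must swing about 0.8 rad clockwise from the hole's axis before it bears on both sides of the loop and turns it.
- bar: The turning bar, loose, about 60 g: dark wooden handle 90 mm long, 14 x 14 mm, and a round-ended steel shaft of 8 mm diameter that sticks out 90 mm. Origin: centre of the handle, on the shaft's axis; x points along the shaft to the tip, z up as it lies in the rest. The shaft runs from x = 45 to x = 135 mm. Grasp the handle across its sides at the origin.
- bar_tip (a point): End of the bar's shaft, x = 135 mm in the bar's frame.
- rest: Wooden rest for the bar, fixed: a base 210 x 56 x 10 mm with two notched posts. Origin: underside, below the handle's centre; x points to where the bar's tip lies, z up. The rear post (x = -36 mm, 10 mm thick) carries the handle in a notch 19 mm wide, the front one (x = 95 mm) the shaft in a notch 13 mm wide; both flare open upwards, tops at 57 mm. It may have changed places with a white bead box.
- rest_handle (a point): Where the bar's origin (handle centre) lies when the bar is in the rest: 45 mm above the table. Axes as the rest.
- rest_tip (a point): Where the bar's tip lies when the bar is in the rest.
- pot_a: Bystander: round clear bead pot, 48 mm diameter, 20 mm high. Origin: underside. Leave.
- pot_b: Bystander: another bead pot of the same size. Origin: underside. Leave.
- spool: Bystander: upright black thread spool, 26 mm diameter, 50 mm high. Origin: underside. Leave.
- tumbler: Bystander: empty drinking glass, 68 mm diameter, 120 mm high. Origin: underside. Leave.
- dowel: Bystander: plain wooden stick, 150 x 16 x 16 mm, lying on the table (too thick for the loop). Origin: underside centre. Leave.
- screwdriver: Bystander: screwdriver, 150 mm, lying on the table. Origin: underside. Leave.
There are look-alikes about, which are no part of the job. Leave any blue look-alike of the bar alone.

How it is judged:
On the way, in this order (a step that is already met when the one before it is completed fails the run):
1. the bar's steel shaft is through the loop of the screw eye (x of eye_loop in the frame of bar between 0.05 and 0.125 m and y of eye_loop in the frame of bar between -0.008 and 0.008 m and z of eye_loop in the frame of bar between -0.008 and 0.008 m), for 0.2 s.
2. with the shaft in the loop, the eye is held tight against its stop: the loop within 0.2 rad of the loom's length and the bar bearing on the eye with over 22 N for 0.3 s (all of step 1 and angle between the x axis of eye_loop and the y axis of loom, either way round below 0.2 rad and contact force between bar and eye above 22 N), for 0.3 s.
At the end, for the whole second after the job is handed in: The loop stands within 0.2 rad of the loom's length; the bar lies at rest in its rest, the right way round, its origin within 12 mm and its tip within 15 mm of their places (angle between the x axis of eye_loop and the y axis of loom, either way round below 0.2 rad and distance between bar and rest_handle below 0.012 m and distance between bar_tip and rest_tip below 0.015 m and linear speed of bar below 0.02 m/s); the robot touches nothing.
It fails at once if the eye is forced: the bar bears on it with more than 80 N (contact force between bar and eye above 80 N).
It fails at once if the gripper or arm touches the screw eye (only the bar may turn it) (contact force between any of the fingers, the arm and eye above 0.5 N).
It fails at once if a bystander is pushed more than 30 mm from its place (distance of any of pot_a, pot_b, spool, tumbler, dowel, screwdriver from where it was at the start of the episode above 0.03 m).
It also fails if it takes over 72 s, if anything falls off the work surface, if the arm or the gripper's body presses on something with over 40 N, if the wrist force passes 120 N, or if a joint passes its speed limit or range.

## Robot

A 6-joint arm with a two-finger parallel gripper is mounted at the origin on the work surface. World frame = base frame: x ahead of the robot, y to its left, z up, the work surface at z = 0. Lengths are in m, angles in rad, forces in N, time in s.
With the tool pointing down it reaches from about 0.425 to 0.95 m from the base axis. Payload 14.7 kg.
Tool frame: the origin (TCP) lies between the finger pads; the fingertips stand 11 mm ahead of it and the grasp point (between the pads) lies 8 mm behind it (robot.nose_length is the distance from the TCP to the fingertips, in m); z points along the fingers, y is the direction in which the jaws open and shut (so a half turn about z gives the same grasp; the last joint's range is limited). The gripper opens to 85 mm and grips with 20 to 120 N. Pads are 22 mm wide; open, the fingers measure 114 mm over their backs; the gripper's body (76 mm by 85 mm) begins 54 mm behind the grasp point. The pads swing forward as they close: fully open they stand 13 mm farther back than shut.
Start: joints at [1.265, 0.48, 1.596, -0, 1.065, -0.047], TCP at [0.166, 0.628, 0.212] pointing down, gripper open.
Joint ranges: [-2.75, 2.75], [-0.82, 2.05], [0.23, 2.67], [-1.56, 4.7], [0.09, 2.69], [-2.92, 2.92]. Speed limits (rad/s): [1.89, 1.89, 2.39, 3.01, 3.01, 3.01].

## Interface

Orientations are given as a rotation vector (axis times angle).
In Python, from workcell import robot gives the robot as it stands.
- The arm moves only by the tool servo_tool, never from a script. Its argument "steps" is text: rows parted by semicolons, each of 6 numbers parted by spaces: the shift along the tool's x, y, z in mm, then the turn, a rotation vector about the tool's x, y, z in rad. In form: dx dy dz ax ay az; .... A call has 1 to 20 rows; each row shifts and turns the commanded pose from where the row before left it, along the tool's axes as they then stand; what a row does not reach is not made up. A row lasts 1/12 s, in which the tool goes at most 41.7 mm and 7.16 degrees, less where a joint would pass 70% of its speed; a pose out of reach is approached as far as the arm can. A call with a gripper value outside its range is refused whole. "claw" is the opening, from -1 (shut) to 1 (fully open), so that 0 is half open, set as the call begins (left out, the last holds). The fingers move at their own pace and stop on an object; "grip_force" is the grip in N (left out, the last holds). Time passes only in rows, so rows that do not move let the fingers close. It gives the time, the measured TCP pose, the force and the opening at its end, in the units of the state.
- robot.read_state(): the state, without advancing time (a new reading comes with each control period).
- robot.grab_frame(name): name is "scene" or "top" or "wrist"; returns a dict with "image" (420x560x3 uint8, red, green, blue), "fx", "fy", "cx", "cy" (pixels), "R" (3x3) and "t" (3): a world point X has camera coordinates R X + t. Camera axes: x right, y down, z forward; pixel columns grow to the right and rows downward; lengths in m; the calibration is good to about 2 mm. A picture is of the moment at which its call begins. There is no depth.
- robot.hand_in(): hands the job in, once; it reports no verdict.
The state is a dict: "clock": time; "joint_positions": joint angles; "dq": joint speeds; "tau": joint torques, N m; "tool_pos": TCP position; "orientation": TCP orientation; "wrist_force": force on the tool from outside, world axes, zero at the start; "ft_torque": the same for the moment, N m; "grip_width": finger opening in m.
Only numpy, scipy, OpenCV 4.12 (cv2) and the standard library are available. Lean on these libraries where they do the work, as an engineer would, in place of code of your own. Each camera call takes 0.05 s, during which the arm holds its last target.

## Working session

There is one attempt and no reset: what is moved stays moved. The work goes in short steps, Python scripts to look and compute and a tool call to move; the robot and the scene stay as the last step left them, time stands still between calls to the robot, and variables do not carry over. Pictures are saved under pics/ and viewed, and the job is handed in when it is done.

Besides the shell and the picture viewer there is one more tool, called after "Call:" as name(argument=value, ...), one argument or row to a line, values as JSON. servo_tool: Moves the arm, as the interface text tells. Its arguments: {"type":"object","properties":{"steps":{"type":"string"},"claw":{"type":"number"},"grip_force":{"type":"number"}},"required":["steps"]}

```bash
ls; mkdir -p pics; python3 - <<'E'
from workcell import robot
import cv2
s=robot.read_state(); print({k:(v if not hasattr(v,'tolist') else v.tolist()) for k,v in s.items()})
for n in ["scene","top","wrist"]:
    f=robot.grab_frame(n); cv2.imwrite(f"pics/{n}0.png",f["image"][:,:,::-1])
    import numpy as np
    R=np.array(f["R"]);t=np.array(f["t"]); print(n,f["fx"],f["cx"],f["cy"],(-R.T@t).round(3),R.round(3).tolist())
    np.savez(f"pics/{n}0.npz",**f)
E
```

```text
pics
{'clock': 0.0, 'joint_positions': [1.2654011527146776, 0.4808432334917036, 1.5969063168542883, -1.9660756135256067e-05, 1.0650707862801878, -0.04658078867229136], 'dq': [-4.148299452059131e-05, 6.477515829155189e-05, 0.0006969010199488529, -0.0007100504867961054, -0.0002854229620357153, 0.0001248132520747795], 'tau': [-0.003794074582401663, -95.06548404693604, -43.01749348640442, -0.0004954911310051102, 0.012713115429505706, -2.3201889689516975e-05], 'tool_pos': [0.16619673144253286, 0.6279300489757791, 0.21115290948544616], 'orientation': [-0.4053704753364756, -3.115129439801465, 0.0019032619100757134], 'wrist_force': [0.8579741750200542, 0.18774533435373972, -1.1116320321017106], 'ft_torque': [-0.031964074824899186, -0.06287731616676659, -0.03422487042601321], 'grip_width': 0.08519339083789473}
scene 387.92891071211267 283.3225109063995 208.40512023265765 [1.063 0.353 0.763] [[-0.551, 0.834, 0.019], [0.635, 0.434, -0.64], [-0.542, -0.341, -0.768]]
top 457.57385393052283 277.1664944090925 214.81816298888955 [0.333 0.039 1.383] [[-0.021, -1.0, 0.002], [-0.984, 0.02, -0.178], [0.178, -0.005, -0.984]]
wrist 352.4679051844226 277.4396559921163 211.84129610759666 [0.098 0.646 0.373] [[0.255, 0.967, -0.001], [0.929, -0.244, 0.278], [0.269, -0.072, -0.961]]
```

View pics/scene0.png

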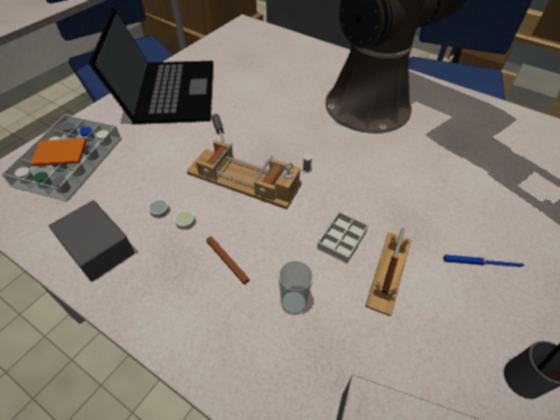

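View pics/top0.png

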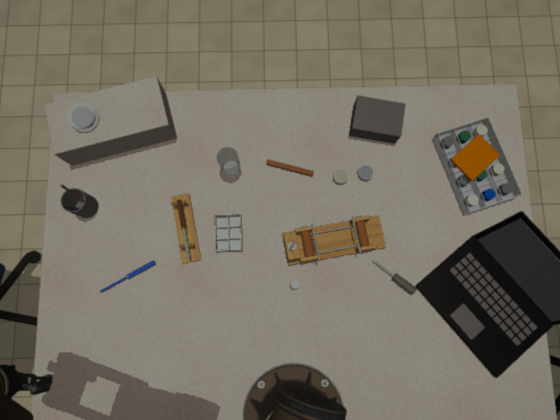

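View pics/wrist0.png

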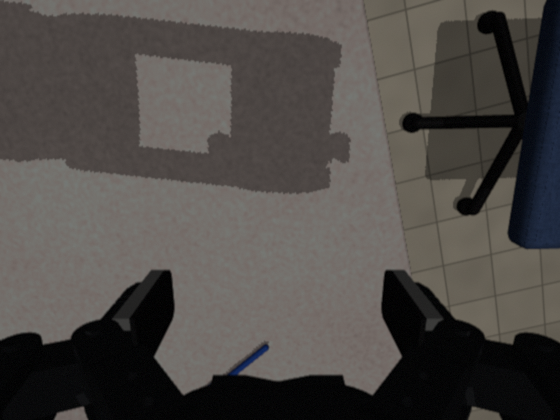

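Candidates for the bar:
- Dark handle with a steel shaft in the wooden rest: top (186,228), scene (392,265).
- Blue look-alike lying on the table: top (128,277), scene (480,261).
- Dowel: top (290,167).
- Screwdriver: top (395,278).

I choose the one in the rest and check it in a close crop.

```bash
python3 - <<'E'
import cv2,numpy as np
a=cv2.imread("pics/scene0.png");b=cv2.imread("pics/top0.png")
def c(im,x0,y0,x1,y1,w,h): return cv2.resize(im[y0:y1,x0:x1],(w,h),interpolation=cv2.INTER_CUBIC)
cv2.imwrite("pics/c1.png",np.hstack([c(a,350,210,430,320,400,550),c(b,150,180,230,290,400,550)]))
cv2.imwrite("pics/c2.png",np.vstack([c(a,180,130,330,210,560,300),c(b,270,200,400,270,560,300)]))
E
```

```text
(no output)
```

View pics/c1.png

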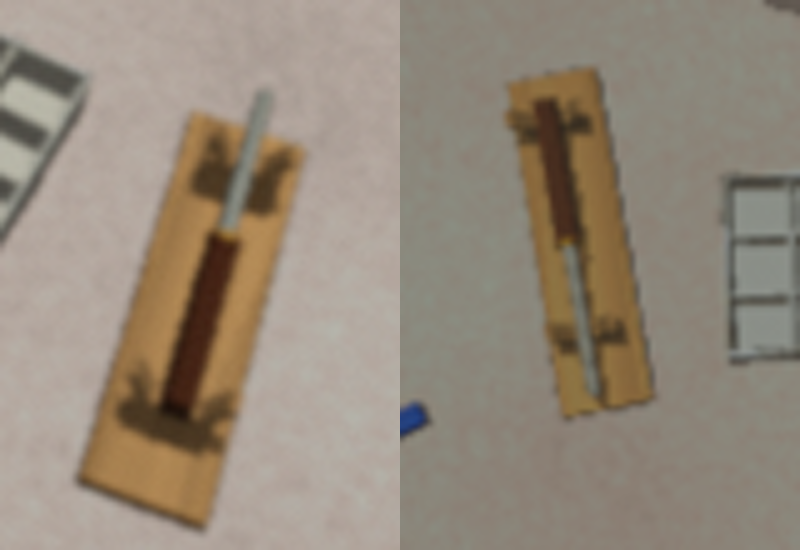

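View pics/c2.png

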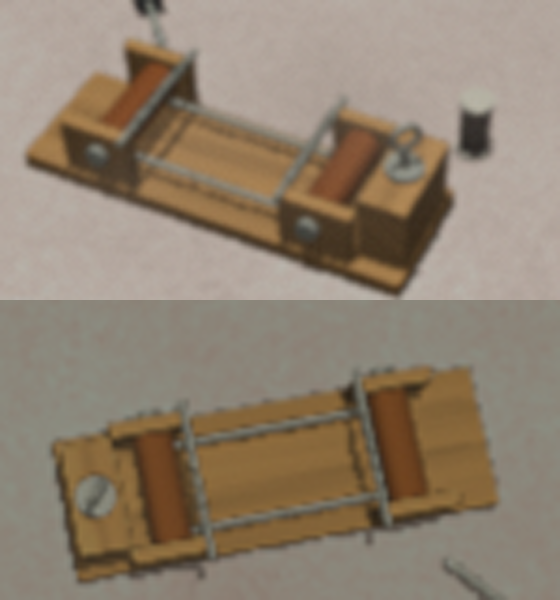

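The crop shows a dark handle with a bright shaft in the rest. The tip points towards the robot (top ≈(190,259)) and the handle end is at ≈(179,200). The eye stands on the loom's left block, top ≈(292,245). Next I measure.

```bash
cat > h.py <<'E'
import numpy as np,cv2
def load(n):
    return dict(np.load(f"pics/{n}.npz"))
def cam(f): return np.asarray(f["R"]),np.asarray(f["t"])
def ray(f,u,v):
    R,t=cam(f); d=R.T@np.array([(u-f["cx"])/f["fx"],(v-f["cy"])/f["fy"],1.]); return -R.T@t,d/np.linalg.norm(d)
def plane(f,u,v,z):
    o,d=ray(f,u,v); return o+d*(z-o[2])/d[2]
def tri(f,p,g,q):
    o1,d1=ray(f,*p);o2,d2=ray(g,*q)
    s=np.linalg.lstsq(np.c_[d1,-d2],o2-o1,rcond=None)[0]
    a=o1+s[0]*d1;b=o2+s[1]*d2; return (a+b)/2,np.linalg.norm(a-b)
def proj(f,X):
    R,t=cam(f); c=R@np.asarray(X)+t; return f["fx"]*c[0]/c[2]+f["cx"],f["fy"]*c[1]/c[2]+f["cy"]
E
python3 - <<'E'
from h import *
T=load("top0");S=load("scene0")
print("tip top",plane(T,189.6,259,.045),"tip scene",plane(S,350+263/5,210+90/5,.045))
print("rear top",plane(T,179,200,.045),"rear scene",plane(S,350+175/5,210+413/5,.045))
for n,p in dict(tum=(231,170),bead=(229,233),spool=(294.5,285),dowel=(290,167),potA=(340,177),potB=(365,173),sd=(395,278),blue=(128,277)).items(): print(n,plane(T,*p,0.02).round(3))
e=(270+95/4.308,200+195/4.286)
print("eye",plane(T,*e,.074))
ls=[plane(T,270+x/4.308,200+(y-300)/4.286,.015).round(3) for x,y in [(78,580),(497,503),(470,368)]]; print(ls)
# eye shank scene base
print("eye scene",plane(S,180+405/3.733,130+168/3.75,.074))
E
```

```text
tip top [0.44877563 0.29011232 0.045     ] tip scene [0.44970861 0.29641596 0.045     ]
rear top [0.62562688 0.32412911 0.045     ] rear scene [0.62670788 0.33048866 0.045     ]
tum [0.722 0.171 0.02 ]
bead [0.527 0.177 0.02 ]
spool [ 0.368 -0.015  0.02 ]
dowel [ 0.728 -0.011  0.02 ]
potA [ 0.693 -0.164  0.02 ]
potB [ 0.704 -0.242  0.02 ]
sd [ 0.382 -0.313  0.02 ]
blue [0.402 0.476 0.02 ]
eye [ 0.47897489 -0.00901081  0.074     ]
[array([0.427, 0.002, 0.015]), array([ 0.474, -0.291,  0.015]), array([ 0.571, -0.278,  0.015])]
eye scene [ 0.47920507 -0.00228762  0.074     ]
```

```bash
cat >> h.py <<'E'
from scipy.spatial.transform import Rotation as Ro
def go(s,pos,yaw=None):
    R=Ro.from_rotvec(s["orientation"]).as_matrix(); p=np.array(s["tool_pos"])
    d=R.T@(np.array(pos)-p)*1000
    cy=np.arctan2(R[1,0],R[0,0]); out=[d.round(1)]
    if yaw is not None:
        # desired: z down, x at yaw
        x=np.array([np.cos(yaw),np.sin(yaw),0]);z=np.array([0,0,-1.]);D=np.c_[x,np.cross(z,x),z]
        out.append(Ro.from_matrix(R.T@D).as_rotvec().round(3))
    print("shift mm",*out[:1],"turn",*out[1:],"yaw now",np.degrees(cy).round(2),"pos",p.round(4))
def shot(robot,name,tag):
    f=robot.grab_frame(name); np.savez(f"pics/{tag}.npz",**f); cv2.imwrite(f"pics/{tag}.png",f["image"][:,:,::-1]); return f
E
python3 - <<'E'
from h import *
from workcell import robot
go(robot.read_state(),[.582,.3185,.2],np.radians(190.9))
E
```

```text
shift mm [-481.1 -192.8   11.5] turn [-0.001 -0.    -0.449] yaw now 165.17 pos [0.1662 0.628  0.2113]
```

Call:
servo_tool(
  steps="-20 -8 0.8 0 0 0;-35 -14 0.8 0 0 0;-35 -14 0.8 0 0 0;-35 -14 0.8 0 0 0;-35 -14 0.8 0 0 0;-35 -14 0.8 0 0 0;-35 -14 0.8 0 0 0;-35 -14 0.8 0 0 0;-35 -14 0.8 0 0 0;-35 -14 0.8 0 0 0;-35 -14 0.8 0 0 0;-35 -14 0.8 0 0 0;-35 -14 0.8 0 0 0;-35 -14 0.8 0 0 0;-6 -3 0 0 0 -0.11;0 0 0 0 0 -0.11;0 0 0 0 0 -0.11;0 0 0 0 0 -0.11;0 0 0 0 0 0;0 0 0 0 0 0",
)

```text
clock: 1.82
tool_pos: [0.5818, 0.3186, 0.2004]
orientation: [0.279, -3.129, 0.0]
wrist_force: [-0.6, -0.5, 0.0]
grip_width: 0.0855
```

```bash
python3 - <<'E'
from h import *
from workcell import robot
s=robot.read_state();go(s,[.582,.3185,.2],np.radians(190.9)); print(s["clock"],np.round(s["joint_positions"],3))
shot(robot,"wrist","w1")
E
```

```text
shift mm [-0.2 -0.1  0.4] turn [-0.    -0.    -0.013] yaw now -169.82 pos [0.5818 0.3186 0.2004]
1.8167 [ 0.455  0.51   1.575 -0.     1.057 -1.293]
```

View pics/w1.png

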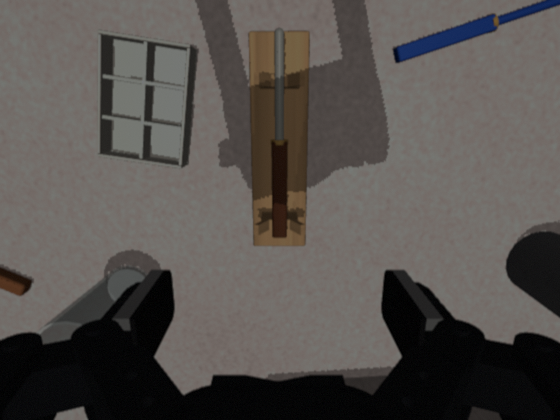

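The bar lies in the rest, seen upright. The tip is at ≈(279,29), the handle/shaft joint at (279,141) and the handle's rear at (279.5,237). The tumbler is left of the open fingers, around (100,300).

```bash
python3 - <<'E'
from h import *
from workcell import robot
f=load("w1"); im=f["image"].astype(int); r,g,b=im[...,0],im[...,1],im[...,2]
# handle: dark brown, row scan
for v in [145,160,175,190,205,220,232,235,237,239]:
    row=im[v,262:300]; m=np.where((row[:,0]<85)&(row[:,0]>row[:,2]+18))[0]+262
    print(v,m.min() if len(m) else None,m.max() if len(m) else None, [tuple(x) for x in im[v,[266,279]]])
for v in [27,29,31,33,40,60,100,125]:
    row=im[v,262:300]; m=np.where(np.abs(row[:,0]-row[:,2])<22)[0]+262
    print(v,m.min() if len(m) else None,m.max() if len(m) else None)
for p,z in [((279,29),.045),((279.2,141),.045),((279.8,237),.052),((279.5,190),.052)]: print(plane(f,*p,z).round(4))
a=plane(f,279,29,.045);c=plane(f,279.8,237,.052)
d=a-c;print("yaw",np.degrees(np.arctan2(d[1],d[0])),np.hypot(*d[:2]))
E
```

```text
145 262 299 [(np.int64(72), np.int64(56), np.int64(39)), (np.int64(48), np.int64(33), np.int64(18))]
160 262 299 [(np.int64(72), np.int64(56), np.int64(39)), (np.int64(32), np.int64(18), np.int64(12))]
175 262 299 [(np.int64(72), np.int64(56), np.int64(39)), (np.int64(33), np.int64(18), np.int64(13))]
190 262 299 [(np.int64(72), np.int64(56), np.int64(39)), (np.int64(31), np.int64(17), np.int64(11))]
205 272 286 [(np.int64(114), np.int64(90), np.int64(63)), (np.int64(50), np.int64(28), np.int64(18))]
220 262 297 [(np.int64(50), np.int64(38), np.int64(27)), (np.int64(49), np.int64(28), np.int64(16))]
232 262 299 [(np.int64(112), np.int64(88), np.int64(62)), (np.int64(52), np.int64(30), np.int64(19))]
235 272 286 [(np.int64(115), np.int64(90), np.int64(62)), (np.int64(50), np.int64(28), np.int64(20))]
237 273 285 [(np.int64(114), np.int64(90), np.int64(62)), (np.int64(74), np.int64(55), np.int64(38))]
239 None None [(np.int64(115), np.int64(91), np.int64(64)), (np.int64(114), np.int64(90), np.int64(63))]
27 262 299
29 262 299
31 274 283
33 275 283
40 275 283
60 275 283
100 275 283
125 275 283
[0.45  0.296 0.045]
[0.5384 0.3123 0.045 ]
[0.6248 0.3286 0.052 ]
[0.5805 0.3202 0.052 ]
yaw -169.4371568913069 0.1777631969298802
```

```bash
python3 - <<'E'
from h import *
from workcell import robot
go(robot.read_state(),[.582,.3204,.037],np.radians(190.5))
E
```

```text
shift mm [ -0.6   1.7 163.4] turn [-0.    -0.    -0.006] yaw now -169.85 pos [0.5818 0.3187 0.2004]
```

Call:
servo_tool(
  steps="-0.6 1.7 10 0 0 -0.006;0 0 25 0 0 0;0 0 30 0 0 0;0 0 30 0 0 0;0 0 30 0 0 0;0 0 20 0 0 0;0 0 12 0 0 0;0 0 6.4 0 0 0;0 0 0 0 0 0;0 0 0 0 0 0",
)

```text
clock: 2.7
tool_pos: [0.5826, 0.3208, 0.0378]
orientation: [-0.293, 3.127, 0.0]
wrist_force: [-0.3, 1.1, 0.9]
grip_width: 0.0854
```

Call:
servo_tool(
  steps="0 0 0 0 0 0;0 0 0 0 0 0;0 0 0 0 0 0;0 0 0 0 0 0;0 0 0 0 0 0;0 0 0 0 0 0;0 0 0 0 0 0;0 0 0 0 0 0;0 0 0 0 0 0;0 0 0 0 0 0;0 0 0 0 0 0;0 0 0 0 0 0",
  claw=-1,
  grip_force=80,
)

```text
clock: 3.7
tool_pos: [0.5822, 0.3205, 0.0372]
orientation: [0.294, -3.128, 0.0]
wrist_force: [0.3, -0.2, 0.6]
grip_width: 0.0004
```

```bash
python3 - <<'E'
from h import *
from workcell import robot
s=robot.read_state();go(s,[.582,.3204,.037],np.radians(190.5));print(s["grip_width"],s["wrist_force"],s["ft_torque"])
shot(robot,"wrist","w2")
E
```

```text
shift mm [ 0.2 -0.   0.2] turn [-0.    -0.     0.004] yaw now -169.27 pos [0.5822 0.3205 0.0372]
0.0004180096919645331 [ 0.29233639 -0.17393394  0.56549241] [ 0.03648347 -0.04567108 -0.00846375]
```

View pics/w2.png

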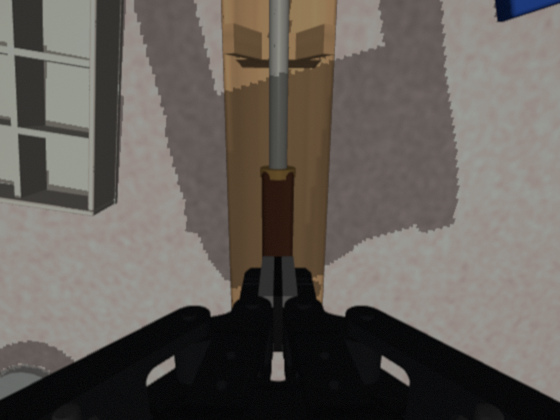

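The opening reads 0, so the fingers shut without the handle. In the picture the handle ends under the pads at (278,257). I check from the other view.

```bash
python3 - <<'E'
from h import *
from workcell import robot
f=load("w2")
for z in (.02,.03,.045,.06): print(z,proj(f,(.5384,.3123,z)),proj(f,(.582,.3204,z)))
S=shot(robot,"scene","s2");im=S["image"][190:330,330:460,::-1]
cv2.imwrite("pics/c3.png",cv2.resize(im,(650,600),interpolation=cv2.INTER_CUBIC)) 
E
```

```text
0.02 (np.float64(277.85660585636225), np.float64(162.56493974028572)) (np.float64(277.43154071764246), np.float64(244.00318136508326))
0.03 (np.float64(277.88141265121203), np.float64(165.55129145912252)) (np.float64(277.4322607436076), np.float64(251.08030631005096))
0.045 (np.float64(277.9243702508336), np.float64(170.72271736253265)) (np.float64(277.43349533787426), np.float64(263.2151157524487))
0.06 (np.float64(277.97610327848014), np.float64(176.95056811746107)) (np.float64(277.43496185191964), np.float64(277.6294613931824))
```

View pics/c3.png

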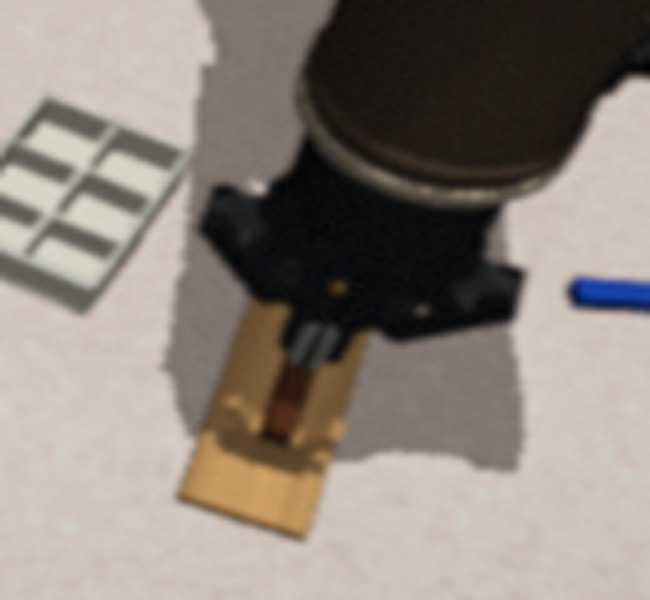

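```bash
python3 - <<'E'
from h import *
from workcell import robot
s=robot.read_state();R=Ro.from_rotvec(s["orientation"]).as_matrix();p=np.array(s["tool_pos"])
f=load("w2");S=load("s2")
for dz in (.011,0,-.008,-.02,-.03): print(dz,[np.round(proj(f,p+R@np.array([dx,0,dz])),1) for dx in (.011,0,-.011)],[(np.round(proj(S,p+R@np.array([dx,0,dz])),1)-[330,190])*[5,4.2857] for dx in (0,)])
im=f["image"][230:310,240:320,::-1];cv2.imwrite("pics/c4.png",cv2.resize(im,(600,600),interpolation=cv2.INTER_CUBIC))
E
```

```text
0.011 [array([277.5, 228.9]), array([277.5, 248.7]), array([277.5, 267.8])] [array([286.     , 380.99873])]
0 [array([277.5, 236.2]), array([277.5, 257.1]), array([277.5, 277.2])] [array([292.     , 369.85591])]
-0.008 [array([277.5, 242.2]), array([277.5, 263.8]), array([277.5, 284.7])] [array([296.     , 361.71308])]
-0.02 [array([277.6, 252.1]), array([277.5, 275.2]), array([277.5, 297.4])] [array([303.     , 349.28455])]
-0.03 [array([277.6, 261.6]), array([277.5, 286. ]), array([277.5, 309.4])] [array([308.5   , 338.5703])]
```

View pics/c4.png

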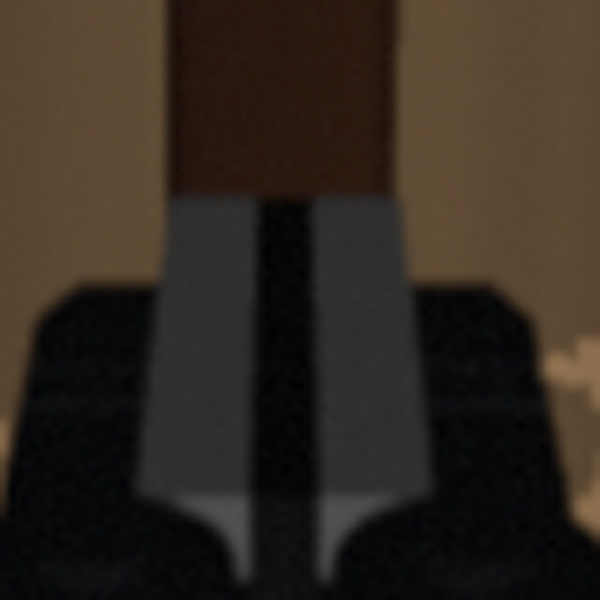

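```bash
python3 - <<'E'
from workcell import robot
print(robot.nose_length,[a for a in dir(robot) if not a.startswith("_")]); s=robot.read_state(); print(s)
E
```

```text
0.011 ['IKError', 'grab_frame', 'hand_in', 'nose_length', 'read_state']
{'clock': 3.8, 'joint_positions': array([ 4.57583576e-01,  6.97213189e-01,  1.69114712e+00, -6.40285490e-06,
        7.53237730e-01, -1.30041842e+00]), 'dq': array([ 0.00101295, -0.00011315,  0.00050144, -0.00188929,  0.00070955,
        0.00047655]), 'tau': array([ 1.36181283e-03, -1.04575431e+02, -3.23341763e+01, -3.54567328e-04,
        1.36282979e-03,  6.70867138e-06]), 'tool_pos': array([0.58220972, 0.32047771, 0.03718781]), 'orientation': array([ 2.93639744e-01, -3.12783604e+00,  9.44007029e-06]), 'wrist_force': array([ 0.65165699, -0.26432286, -0.00151157]), 'ft_torque': array([ 0.03107516, -0.03754567, -0.01416089]), 'grip_width': -0.00017440753532877936}
```

The picture shows the pads shut just above the handle. Both views put the fingertips about 24 mm behind the reported TCP, where the spec says 11 mm ahead, so the hand sits about 35 mm higher than stated. I open and go lower in watched steps.

Call:
servo_tool(
  steps="0 0 0 0 0 0;0 0 0 0 0 0;0 0 0 0 0 0;0 0 0 0 0 0;0 0 0 0 0 0;0 0 0 0 0 0;0 0 0 0 0 0;0 0 0 0 0 0;0 0 6 0 0 0;0 0 6 0 0 0;0 0 6 0 0 0;0 0 0 0 0 0;0 0 0 0 0 0",
  claw=1,
)

```text
clock: 4.88
tool_pos: [0.5817, 0.3202, 0.0184]
orientation: [0.294, -3.127, 0.001]
wrist_force: [1.3, 0.7, -0.0]
grip_width: 0.0854
```

```bash
python3 - <<'E'
from h import *
from workcell import robot
s=robot.read_state();go(s,[.582,.3204,.037],np.radians(190.5));print(s["grip_width"],s["wrist_force"],s["ft_torque"])
shot(robot,"wrist","w3"); S=shot(robot,"scene","s3");im=S["image"][190:330,330:460,::-1]
a=cv2.imread("pics/w3.png")
cv2.imwrite("pics/c5.png",np.hstack([cv2.resize(a,(480,360)),cv2.resize(im,(320,360),interpolation=cv2.INTER_CUBIC)]))
E
```

```text
shift mm [ -0.3   0.1 -18.6] turn [-0.    -0.001  0.004] yaw now -169.27 pos [0.5817 0.3202 0.0184]
0.08542859337598269 [ 1.34539932  0.70171303 -0.02357798] [ 0.00231189  0.0451223  -0.04036268]
```

View pics/c5.png

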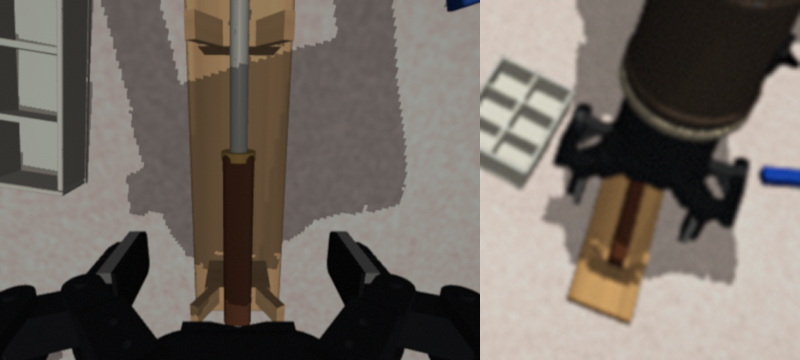

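No contact, and the handle is centred between the open fingers. I lower 16 mm more and close.

Call:
servo_tool(
  steps="0 0 6 0 0 0;0 0 5 0 0 0;0 0 5 0 0 0;0 0 0 0 0 0;0 0 0 0 0 0",
)

```text
clock: 5.4
tool_pos: [0.5819, 0.3203, 0.0026]
orientation: [0.293, -3.127, 0.001]
wrist_force: [0.2, 0.2, 0.1]
grip_width: 0.0857
```

Call:
servo_tool(
  steps="0 0 0 0 0 0;0 0 0 0 0 0;0 0 0 0 0 0;0 0 0 0 0 0;0 0 0 0 0 0;0 0 0 0 0 0;0 0 0 0 0 0;0 0 0 0 0 0;0 0 0 0 0 0;0 0 0 0 0 0",
  claw=-1,
  grip_force=80,
)

```text
clock: 6.23
tool_pos: [0.5823, 0.3205, 0.0035]
orientation: [-0.294, 3.128, 0.0]
wrist_force: [-1.4, -1.8, 5.2]
grip_width: 0.0128
```

```bash
python3 - <<'E'
from h import *
from workcell import robot
s=robot.read_state();go(s,[.582,.3204,.037],np.radians(190.5));print(s["grip_width"],s["wrist_force"],s["ft_torque"])
shot(robot,"wrist","w4"); S=shot(robot,"scene","s4");im=S["image"][190:330,330:460,::-1]
a=cv2.imread("pics/w4.png")
cv2.imwrite("pics/c6.png",np.hstack([cv2.resize(a,(480,360)),cv2.resize(im,(320,360),interpolation=cv2.INTER_CUBIC)]))
E
```

```text
shift mm [  0.3  -0.  -33.5] turn [-0.     0.     0.004] yaw now -169.27 pos [0.5823 0.3205 0.0035]
0.01276619657448771 [-1.42702187 -1.83835939  5.18362469] [-0.16296209  0.17065454  0.02496957]
```

View pics/c6.png

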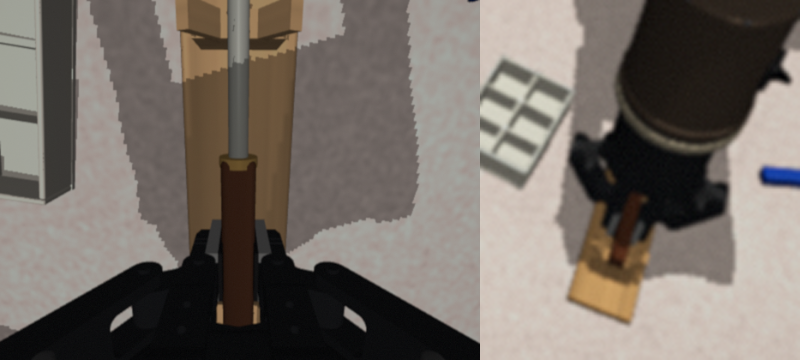

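Gripped: the opening is 12.8 mm and the handle sits between the pads. I lift, then move to a spot beside the eye to look at it from above.

Call:
servo_tool(
  steps="0 0 -5 0 0 0;0 0 -12 0 0 0;0 0 -25 0 0 0;0 0 -35 0 0 0;0 0 -35 0 0 0;0 0 -25 0 0 0;0 0 -10 0 0 0;0 0 0 0 0 0",
)

```text
clock: 7.0
tool_pos: [0.5837, 0.3213, 0.1538]
orientation: [-0.293, 3.123, 0.003]
wrist_force: [0.7, -0.3, -1.4]
grip_width: 0.0128
```

```bash
python3 - <<'E'
from h import *
from workcell import robot
s=robot.read_state();print(s["grip_width"],s["wrist_force"],s["ft_torque"],s["joint_positions"])
go(s,[.560,.012,.150],np.radians(225))
E
```

```text
0.012821268818920362 [ 0.69207681 -0.31595423 -1.4278692 ] [-0.02098294 -0.06691195  0.02218034] [ 4.57624649e-01  5.57086399e-01  1.61702152e+00  1.52172429e-05
  9.62324654e-01 -1.30040825e+00]
shift mm [  80.9 -299.4    3. ] turn [-0.     0.005 -0.598] yaw now -169.27 pos [0.5837 0.3213 0.1538]
```

Call:
servo_tool(
  steps="5 -19 1 0 0 0;9.5 -35 0.5 0 0 0;9.5 -35 0.5 0 0 0;9.5 -35 0.5 0 0 0;9.5 -35 0.5 0 0 0;9.5 -35 0 0 0 0;9.5 -35 0 0 0 0;9.5 -35 0 0 0 0;9.5 -35 0 0 0 0;0 0 0 0 0 -0.1;0 0 0 0 0 -0.1;0 0 0 0 0 -0.1;0 0 0 0 0 -0.1;0 0 0 0 0 -0.1;0 0 0 0 0 -0.1;0 0 0 0 0 0;0 0 0 0 0 0;0 0 0 0 0 0",
)

```text
clock: 8.5
tool_pos: [0.5578, 0.0116, 0.1465]
orientation: [1.199, -2.902, -0.001]
wrist_force: [0.4, -0.7, -0.8]
grip_width: 0.0125
```

```bash
python3 - <<'E'
from h import *
from workcell import robot
s=robot.read_state();go(s,[.560,.012,.150],np.radians(225));print(s["grip_width"],s["wrist_force"],s["ft_torque"])
f=shot(robot,"wrist","w5")
E
```

```text
shift mm [-1.8 -1.3 -3.5] turn [ 0.001 -0.001 -0.002] yaw now -135.1 pos [0.5578 0.0116 0.1465]
0.01254208366441342 [ 0.44715039 -0.69102845 -0.82744365] [-7.92488066e-06 -1.01411549e-02  6.78341876e-03]
```

View pics/w5.png

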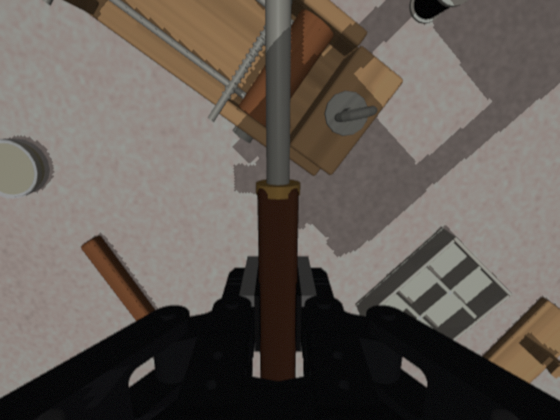

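The eye shows at ≈(350,113) as a nearly horizontal loop over its washer. The bar's shaft runs up column 278, with the joint at row 186. I zoom in on the eye.

```bash
python3 - <<'E'
from h import *
f=load("w5"); im=f["image"][70:170,290:420,::-1];cv2.imwrite("pics/c7.png",cv2.resize(im,(780,600),interpolation=cv2.INTER_CUBIC))
E
```

```text
(no output)
```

View pics/c7.png

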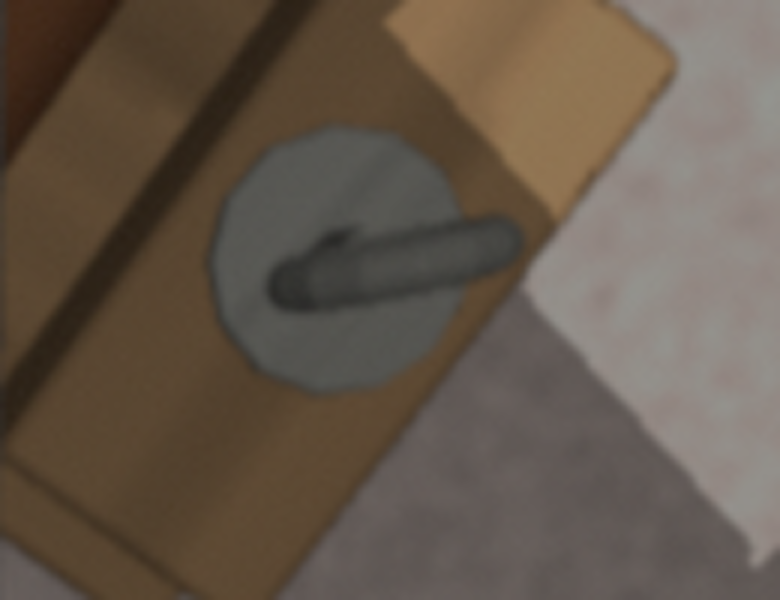

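```bash
python3 - <<'E'
from h import *
from workcell import robot
f=load("w5");q=lambda x,y:(290+x/6,70+y/6)
w=plane(f,*q(340,260),.073);a=plane(f,*q(268,288),.102);b=plane(f,*q(522,238),.102)
d=b-a;print("washer",w.round(4),"loop",((a+b)/2).round(4),"len",np.hypot(*d[:2]),"ang",np.degrees(np.arctan2(d[1],d[0])))
# block edges / loom yaw: block right-lower edge q(270,600)->q(670,75) at z .072
a=plane(f,*q(285,570),.072);b=plane(f,*q(640,115),.072);d=b-a;print("block edge ang",np.degrees(np.arctan2(d[1],d[0])))
T=load("top0"); 
# bar in hand: junction & tip & shaft line
im=f["image"].astype(int)
for v in (5,30,60,100,150,175):
    g=im[v,255:305].sum(1); print(v,[int(x/3) for x in g[::2]])
s=robot.read_state();R=Ro.from_rotvec(s["orientation"]).as_matrix();p=np.array(s["tool_pos"])
for v in (182,186,190,196):
  # intersect with tool plane y=0
  o,dd=ray(f,278,v);o=R.T@(o-p);dd=R.T@dd
  for zz in (-.0485,-.0415,-.0375): k=(zz-o[2])/dd[2];print(v,zz,(o+k*dd).round(4))
E
```

```text
washer [ 0.478  -0.0052  0.073 ] loop [ 0.4782 -0.0054  0.102 ] len 0.024085888112387314 ang 145.84250397641398
block edge ang -171.19443000048236
5 [104, 99, 74, 62, 73, 69, 86, 99, 108, 113, 117, 127, 124, 116, 110, 105, 97, 81, 44, 31, 30, 29, 30, 31, 36]
30 [95, 96, 95, 94, 95, 77, 83, 99, 106, 114, 118, 130, 127, 118, 104, 84, 68, 59, 45, 41, 42, 43, 44, 46, 68]
60 [93, 104, 75, 67, 70, 56, 56, 64, 69, 71, 73, 82, 82, 77, 73, 71, 66, 59, 48, 47, 46, 46, 47, 45, 63]
100 [73, 74, 74, 58, 45, 47, 55, 62, 68, 72, 74, 81, 80, 76, 73, 70, 67, 59, 67, 70, 71, 72, 72, 71, 71]
150 [92, 92, 89, 89, 91, 85, 52, 62, 67, 72, 74, 78, 78, 76, 74, 70, 65, 58, 68, 66, 56, 56, 66, 69, 69]
175 [91, 94, 98, 101, 99, 91, 53, 61, 68, 70, 74, 76, 78, 76, 73, 70, 63, 69, 94, 93, 94, 94, 94, 95, 97]
182 -0.0485 [ 0.0479  0.0001 -0.0485]
182 -0.0415 [ 0.0465  0.0001 -0.0415]
182 -0.0375 [ 0.0457  0.0001 -0.0375]
186 -0.0485 [ 0.0465  0.0001 -0.0485]
186 -0.0415 [ 0.045   0.0001 -0.0415]
186 -0.0375 [ 0.0442  0.0001 -0.0375]
190 -0.0485 [ 0.0452  0.0001 -0.0485]
190 -0.0415 [ 0.0436  0.0001 -0.0415]
190 -0.0375 [ 0.0427  0.0001 -0.0375]
196 -0.0485 [ 0.0431  0.0001 -0.0485]
196 -0.0415 [ 0.0415  0.0001 -0.0415]
196 -0.0375 [ 0.0405  0.0001 -0.0375]
```

Eye axis at (0.478, −0.0053). The loop lies at 145.8° (24.1 mm long, as it should be) and the loom's y at ≈98.8°, so the hole axis is at 55.8°/235.8°. I stage the tip 40 mm outside the hole.

```bash
python3 - <<'E'
from h import *
from workcell import robot
go(robot.read_state(),[.5763,.1395,.1465],np.radians(235.84))
E
```

```text
shift mm [-103.3   77.5    0.2] turn [ 0.001 -0.001 -0.19 ] yaw now -135.06 pos [0.5579 0.0117 0.1467]
```

Call:
servo_tool(
  steps="-12 9 0 0 0 0;-27 20 0 0 0 0;-27 20 0 0 0 0;-27 20 0 0 0 0;-10.3 8.5 0 0 0 -0.095;0 0 0 0 0 -0.095;0 0 0 0 0 0;0 0 25 0 0 0;0 0 30 0 0 0;0 0 20 0 0 0;0 0 11 0 0 0;0 0 0 0 0 0;0 0 0 0 0 0;0 0 0 0 0 0",
)

```text
clock: 9.72
tool_pos: [0.5771, 0.1394, 0.0623]
orientation: [-1.472, 2.774, -0.001]
wrist_force: [-0.1, -0.0, -0.8]
grip_width: 0.0127
```

```bash
python3 - <<'E'
from h import *
from workcell import robot
s=robot.read_state();go(s,[.5763,.1395,.0605],np.radians(235.84));print(s["grip_width"],s["wrist_force"],s["ft_torque"],s["joint_positions"][5])
S=shot(robot,"scene","s6");T=shot(robot,"top","t6");
R=Ro.from_rotvec(s["orientation"]).as_matrix();p=np.array(s["tool_pos"])
for x in (.045,.135): 
  X=p+R@np.array([x,0,-.0415]);print(X.round(4),proj(S,X),proj(T,X))
print(proj(S,(.478,-.0053,.102)),proj(T,(.478,-.0053,.102)))
a=S["image"][130:230,220:345,::-1];b=T["image"][170:270,190:315,::-1]
cv2.imwrite("pics/c8.png",np.hstack([cv2.resize(a,(400,320),interpolation=cv2.INTER_CUBIC),cv2.resize(b,(400,320),interpolation=cv2.INTER_CUBIC)]))
E
```

```text
shift mm [0.4 0.7 1.8] turn [-0.001  0.001  0.001] yaw now -124.1 pos [0.5771 0.1394 0.0623]
0.012730364436746773 [-0.05913309 -0.03875814 -0.83862876] [0.01434588 0.00320516 0.06638929] -2.3604402080690323
[0.5518 0.1021 0.1038] (np.float64(310.3367463292374), np.float64(203.2970761738416)) (np.float64(252.54674361590327), np.float64(219.5470874930022))
[0.5014 0.0276 0.1037] (np.float64(294.3355863888169), np.float64(176.5376515349603)) (np.float64(279.20074573374535), np.float64(236.67205561279172))
(np.float64(288.0569942251093), np.float64(165.91136727172477)) (np.float64(291.07668477399534), np.float64(244.7533550177873))
```

View pics/c8.png

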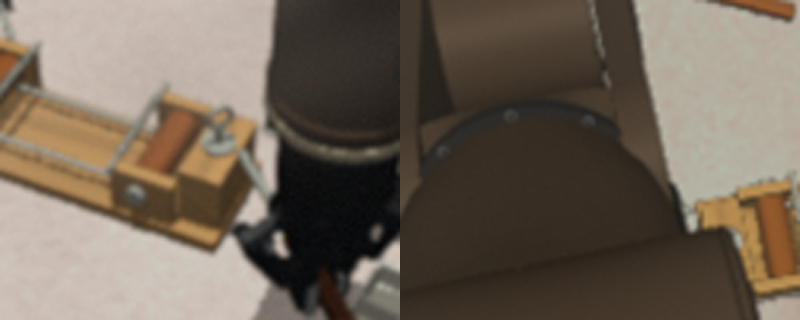

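```bash
python3 - <<'E'
from h import *
f=load("s6"); im=f["image"][155:205,275:325,::-1];cv2.imwrite("pics/c9.png",cv2.resize(im,(600,600),interpolation=cv2.INTER_CUBIC))
E
```

```text
(no output)
```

View pics/c9.png

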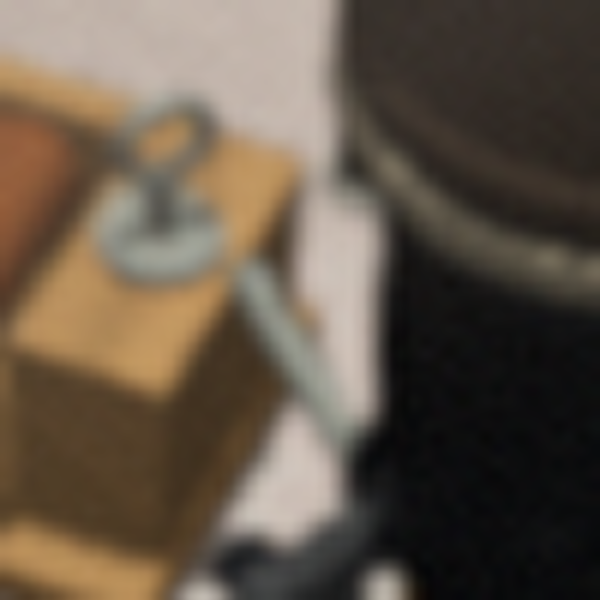

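In the scene view the tip is at ≈(295.0,176.6) and the loop centre at (288.3,165.6). Both fit the calculation, with the shaft about 2 mm high. I trim that and push in part way.

Call:
servo_tool(
  steps="0.2 0.7 1.8 0 0 0;0 0 0 0 0 0;0 0 0 0 0 0;0 0 0 0 0 0",
)

```text
clock: 10.15
tool_pos: [0.5756, 0.1398, 0.0596]
orientation: [-1.475, 2.774, -0.0]
wrist_force: [-0.6, 0.1, -1.9]
grip_width: 0.0126
```

```bash
python3 - <<'E'
from h import *
from workcell import robot
s=robot.read_state();go(s,[.5763,.1395,.0605],np.radians(235.84));print(s["wrist_force"])
E
```

```text
shift mm [-0.1 -0.7 -0.9] turn [-0.     0.     0.003] yaw now -124.01 pos [0.5756 0.1398 0.0596]
[-0.62216582  0.06278655 -1.90649696]
```

Call:
servo_tool(
  steps="10 -0.2 0 0 0 0;14 0 0 0 0 0;10 0 0 0 0 0;6 0 0 0 0 0;6 0 0 0 0 0;6 0 0 0 0 0;4 0 0 0 0 0;0 0 0 0 0 0;0 0 0 0 0 0",
)

```text
clock: 10.9
tool_pos: [0.5446, 0.0931, 0.0595]
orientation: [-1.474, 2.774, -0.0]
wrist_force: [-0.4, -0.1, -0.6]
grip_width: 0.0128
```

```bash
python3 - <<'E'
from h import *
from workcell import robot
s=robot.read_state();go(s,[.5257,.0650,.0605],np.radians(235.84));print(s["wrist_force"],s["ft_torque"])
f=shot(robot,"scene","s7"); im=f["image"][145:195,265:315,::-1]
g=shot(robot,"wrist","w7"); im2=g["image"][:,:,::-1]
cv2.imwrite("pics/c10.png",np.hstack([cv2.resize(im,(360,360),interpolation=cv2.INTER_CUBIC),cv2.resize(im2,(440,360))]))
E
```

```text
shift mm [33.8 -0.1 -1. ] turn [-0.     0.     0.002] yaw now -124.03 pos [0.5446 0.0931 0.0595]
[-0.44194678 -0.12125806 -0.62338217] [ 0.06260752 -0.00996036  0.00496317]
```

View pics/c10.png

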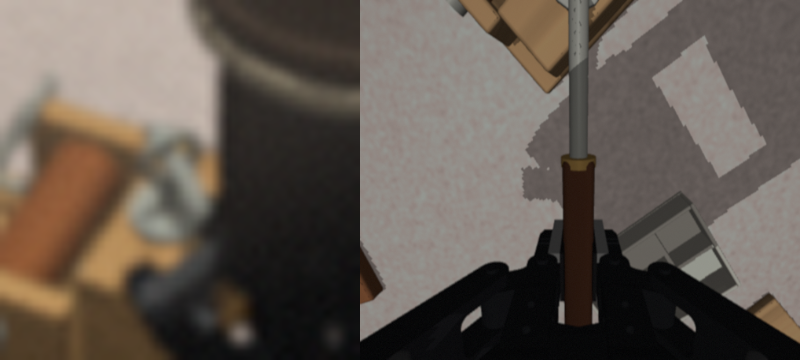

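No contact force. In the scene view the shaft runs into the loop at crop (180,145). I go on to about 85 mm.

Call:
servo_tool(
  steps="8 0 0 0 0 0;9 0 0 0 0 0;9 0 0 0 0 0;8 0 0 0 0 0;0 0 0 0 0 0;0 0 0 0 0 0;0 0 0 0 0 0",
)

```text
clock: 11.58
tool_pos: [0.5257, 0.0649, 0.0595]
orientation: [-1.474, 2.774, -0.0]
wrist_force: [-0.2, 1.1, -1.0]
grip_width: 0.0129
```

```bash
python3 - <<'E'
from h import *
from workcell import robot
for i in range(3):
  s=robot.read_state();go(s,[.5257,.0650,.0605],np.radians(235.84));print(s["wrist_force"].round(2),s["ft_torque"].round(3))
  f=shot(robot,"scene","s8")
im=f["image"][140:195,260:315,::-1]
cv2.imwrite("pics/c11.png",cv2.resize(im,(600,600),interpolation=cv2.INTER_CUBIC))
E
```

```text
shift mm [-0.1  0.1 -1. ] turn [-0.     0.     0.002] yaw now -124.04 pos [0.5257 0.0649 0.0595]
[-0.17  1.06 -0.96] [0.062 0.01  0.014]
shift mm [ 0.1  0.  -1. ] turn [-0.     0.     0.002] yaw now -124.02 pos [0.5258 0.0651 0.0595]
[-0.04 -0.27 -1.2 ] [-0.003  0.057 -0.012]
shift mm [ 0.2 -0.  -1. ] turn [-0.     0.     0.003] yaw now -124.01 pos [0.5258 0.0652 0.0595]
[-0.46  0.02 -1.78] [ 0.035 -0.042 -0.002]
```

View pics/c11.png

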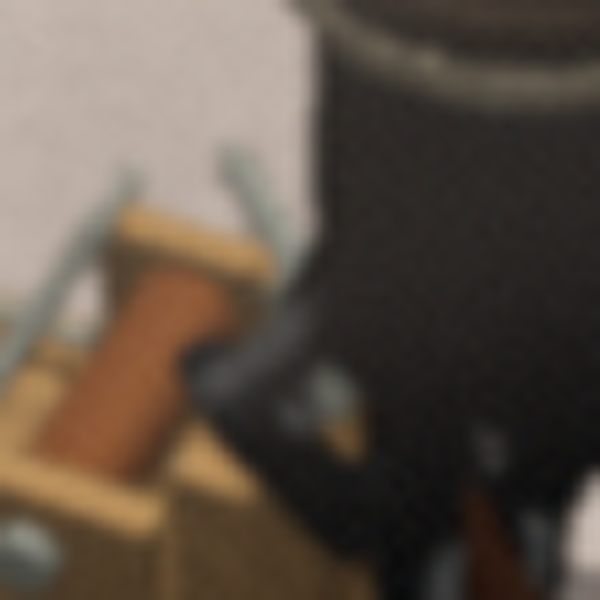

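The tip shows beyond the loop at crop (235,155). There is no contact force and the eye sits at 85 mm in the bar. I raise 1 mm, then swing clockwise about the eye axis.

Call:
servo_tool(
  steps="0 0 -1 0 0 0;0.1 -4.25 0 0 0 0.05;0.4 -8.5 0 0 0 0.1;0.4 -8.5 0 0 0 0.1;0.4 -8.5 0 0 0 0.1;0.4 -8.5 0 0 0 0.1;0.4 -8.5 0 0 0 0.1;0.4 -8.5 0 0 0 0.1;0.1 -4.25 0 0 0 0.05;0 0 0 0 0 0;0 0 0 0 0 0",
)

```text
clock: 12.65
tool_pos: [0.5598, 0.0179, 0.0604]
orientation: [0.437, -3.111, -0.0]
wrist_force: [-0.0, 0.2, -0.8]
grip_width: 0.0124
```

```bash
cat >> h.py <<'E'
EYE=np.array([.478,-.0053,.102])
def feel(robot,n=8):
    L=[]
    for i in range(n):
        s=robot.read_state();p=np.array(s["tool_pos"]);F=np.array(s["wrist_force"]);T=np.array(s["ft_torque"])
        R=Ro.from_rotvec(s["orientation"]).as_matrix(); e=R.T@(EYE-p)
        L.append(np.r_[np.cross(p-EYE,F)[2]+T[2],R.T@F,T[2],e*1000,np.degrees(np.arctan2(R[1,0],R[0,0]))%360])
        g=robot.grab_frame("wrist")
    m=np.mean(L,0);print("t",s["clock"],"M_eye %.3f"%m[0],"F tool",m[1:4].round(2),"Tz %.3f"%m[4],"eye in tool mm",m[5:8].round(1),"yaw %.2f"%m[8],"turned rad %.3f"%np.radians(235.94-m[8]),"std M %.3f"%np.std([l[0] for l in L]))
    return g
E
python3 - <<'E'
from h import *
from workcell import robot
g=feel(robot,5)
cv2.imwrite("pics/w9.png",g["image"][:,:,::-1])
E
```

```text
t 12.85 M_eye 0.034 F tool [0.22 0.17 0.56] Tz 0.019 eye in tool mm [ 85.    0.  -41.6] yaw 196.00 turned rad 0.697 std M 0.037
```

View pics/w9.png

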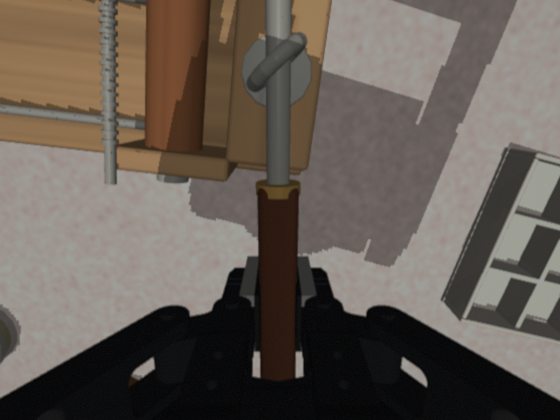

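The shaft is through the loop (ring across it at (277,62)), centred and still free. I continue the turn.

Call:
servo_tool(
  steps="0.1 -4.25 0 0 0 0.05;0.4 -8.5 0 0 0 0.1;0.4 -8.5 0 0 0 0.1;0.4 -8.5 0 0 0 0.1;0.4 -8.5 0 0 0 0.1;0.4 -8.5 0 0 0 0.1;0.1 -4.25 0 0 0 0.05;0 0 0 0 0 0;0 0 0 0 0 0",
)

```text
clock: 13.65
tool_pos: [0.5587, -0.0324, 0.0604]
orientation: [-0.502, -3.101, -0.0]
wrist_force: [-0.1, 0.3, -0.6]
grip_width: 0.0129
```

```bash
python3 - <<'E'
from h import *
from workcell import robot
g=feel(robot,6)
cv2.imwrite("pics/w10.png",g["image"][:,:,::-1])
E
```

```text
t 13.9 M_eye 0.031 F tool [ 0.44 -1.19  0.76] Tz 0.132 eye in tool mm [ 85.1   0.1 -41.6] yaw 161.63 turned rad 1.297 std M 0.030
```

View pics/w10.png

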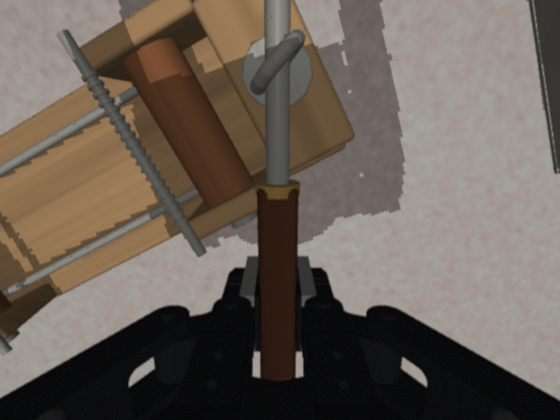

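The eye is turning with the bar: the loop at (277,63) keeps its slant to the shaft while the loom turns beneath. From here I use small steps and feel after each.

Call:
servo_tool(
  steps="0 -3.4 0 0 0 0.04;0.1 -3.4 0 0 0 0.04;0.1 -3.4 0 0 0 0.04;0 0 0 0 0 0;0 0 0 0 0 0",
)

```text
clock: 14.37
tool_pos: [0.5549, -0.0418, 0.0604]
orientation: [-0.688, -3.065, -0.0]
wrist_force: [-0.9, -0.2, -0.5]
grip_width: 0.0127
```

```bash
python3 - <<'E'
from h import *
from workcell import robot
feel(robot,6)
E
```

```text
t 14.6167 M_eye 0.057 F tool [ 1.15 -0.89  0.45] Tz 0.133 eye in tool mm [ 85.2   0.1 -41.6] yaw 154.71 turned rad 1.418 std M 0.044
```

Call:
servo_tool(
  steps="0 -3.4 0 0 0 0.04;0.1 -3.4 0 0 0 0.04;0 0 0 0 0 0;0 0 0 0 0 0",
)

```text
clock: 15.0
tool_pos: [0.5518, -0.0479, 0.0604]
orientation: [-0.81, -3.035, -0.0]
wrist_force: [-2.0, 0.6, 0.1]
grip_width: 0.013
```

```bash
python3 - <<'E'
from h import *
from workcell import robot
feel(robot,6)
E
```

```text
t 15.25 M_eye 0.028 F tool [ 1.99 -1.    0.31] Tz 0.113 eye in tool mm [ 85.2   0.1 -41.6] yaw 150.11 turned rad 1.498 std M 0.027
```

Call:
servo_tool(
  steps="0 -3.4 0 0 0 0.04;0.1 -3.4 0 0 0 0.04;0 0 0 0 0 0;0 0 0 0 0 0",
)

```text
clock: 15.63
tool_pos: [0.5482, -0.0537, 0.0604]
orientation: [-0.931, -3.0, -0.0]
wrist_force: [-1.6, 0.3, -1.0]
grip_width: 0.0125
```

```bash
python3 - <<'E'
from h import *
from workcell import robot
feel(robot,6)
E
```

```text
t 15.8833 M_eye 0.061 F tool [ 1.38 -0.73  0.68] Tz 0.123 eye in tool mm [ 85.3   0.1 -41.6] yaw 145.53 turned rad 1.578 std M 0.064
```

Call:
servo_tool(
  steps="0 -3.4 0 0 0 0.04;0 0 0 0 0 0;0 0 0 0 0 0",
)

```text
clock: 16.18
tool_pos: [0.5463, -0.0564, 0.0604]
orientation: [-0.991, -2.981, -0.0]
wrist_force: [-2.1, 1.8, -0.7]
grip_width: 0.0128
```

```bash
python3 - <<'E'
from h import *
from workcell import robot
g=feel(robot,6)
cv2.imwrite("pics/w11.png",cv2.resize(g["image"][:190,180:380,::-1],(600,570),interpolation=cv2.INTER_CUBIC))
np.savez("pics/w11.npz",**g)
E
```

```text
t 16.4333 M_eye 0.026 F tool [ 2.61 -0.88  0.51] Tz 0.101 eye in tool mm [ 85.3   0.  -41.6] yaw 143.22 turned rad 1.618 std M 0.060
```

View pics/w11.png

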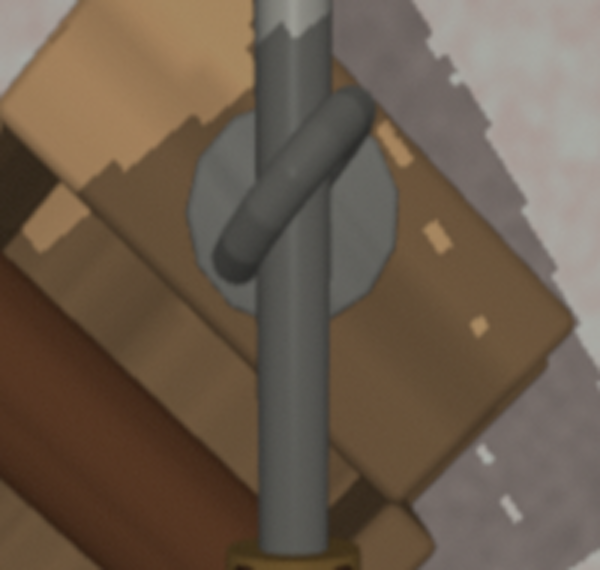

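```bash
python3 - <<'E'
from h import *
f=load("w11")
a=plane(f,180+235/3,265/3,.102);b=plane(f,180+350/3,107/3,.102);d=b-a
print(((a+b)/2).round(4),np.hypot(*d[:2]),np.degrees(np.arctan2(d[1],d[0]))%180)
E
```

```text
[ 0.4784 -0.0057  0.102 ] 0.01969376631848234 105.15108918818994
```

The loop now lies at 105°, so it has turned 0.71 rad. The stop comes from 0.75 on, so I take finer steps.

Call:
servo_tool(
  steps="0 -2.6 0 0 0 0.03;0 0 0 0 0 0;0 0 0 0 0 0",
)

```text
clock: 16.73
tool_pos: [0.5448, -0.0585, 0.0604]
orientation: [-1.036, -2.966, -0.0]
wrist_force: [-2.5, 3.4, 0.3]
grip_width: 0.013
```

```bash
python3 - <<'E'
from h import *
from workcell import robot
feel(robot,6)
E
```

```text
t 16.9833 M_eye 0.077 F tool [ 3.58 -0.2   0.47] Tz 0.095 eye in tool mm [ 85.4   0.1 -41.6] yaw 141.49 turned rad 1.648 std M 0.026
```

Call:
servo_tool(
  steps="0 -2.6 0 0 0 0.03;0 0 0 0 0 0;0 0 0 0 0 0",
)

```text
clock: 17.28
tool_pos: [0.5431, -0.0606, 0.0604]
orientation: [-1.08, -2.95, -0.0]
wrist_force: [-2.7, 2.1, -0.5]
grip_width: 0.0127
```

```bash
python3 - <<'E'
from h import *
from workcell import robot
feel(robot,6)
E
```

```text
t 17.5333 M_eye 0.061 F tool [ 4.04 -0.06  0.57] Tz 0.067 eye in tool mm [ 85.5   0.1 -41.6] yaw 139.77 turned rad 1.678 std M 0.045
```

Call:
servo_tool(
  steps="0 -2.6 0 0 0 0.03;0 0 0 0 0 0;0 0 0 0 0 0",
)

```text
clock: 17.83
tool_pos: [0.5415, -0.0626, 0.0604]
orientation: [1.125, 2.933, 0.0]
wrist_force: [-2.5, 2.5, -0.6]
grip_width: 0.0127
```

```bash
python3 - <<'E'
from h import *
from workcell import robot
feel(robot,6)
E
```

```text
t 18.0833 M_eye 0.049 F tool [ 3.49 -0.14  0.62] Tz 0.062 eye in tool mm [ 85.6   0.1 -41.6] yaw 138.05 turned rad 1.708 std M 0.028
```

Call:
servo_tool(
  steps="0.2 -2.6 0 0 0 0.03;0 0 0 0 0 0;0 0 0 0 0 0",
)

```text
clock: 18.38
tool_pos: [0.5398, -0.0645, 0.0605]
orientation: [1.168, 2.916, 0.0]
wrist_force: [-2.0, 2.5, -2.0]
grip_width: 0.0127
```

```bash
python3 - <<'E'
from h import *
from workcell import robot
feel(robot,6)
E
```

```text
t 18.6333 M_eye 0.027 F tool [ 2.57 -0.04  0.87] Tz 0.031 eye in tool mm [ 85.5   0.1 -41.6] yaw 136.33 turned rad 1.738 std M 0.055
```

Call:
servo_tool(
  steps="0.2 -2.6 0 0 0 0.03;0 0 0 0 0 0;0 0 0 0 0 0",
)

```text
clock: 18.93
tool_pos: [0.5379, -0.0662, 0.0605]
orientation: [1.212, 2.898, 0.0]
wrist_force: [0.0, 1.6, -0.7]
grip_width: 0.0125
```

```bash
python3 - <<'E'
from h import *
from workcell import robot
feel(robot,6)
E
```

```text
t 19.1833 M_eye 0.076 F tool [0.91 0.33 0.42] Tz 0.049 eye in tool mm [ 85.4   0.1 -41.6] yaw 134.61 turned rad 1.768 std M 0.064
```

Call:
servo_tool(
  steps="0.2 -2.6 0 0 0 0.03;0 0 0 0 0 0;0 0 0 0 0 0",
)

```text
clock: 19.48
tool_pos: [0.536, -0.0679, 0.0605]
orientation: [1.255, 2.879, 0.0]
wrist_force: [1.3, -0.4, -0.5]
grip_width: 0.0125
```

```bash
python3 - <<'E'
from h import *
from workcell import robot
feel(robot,6)
E
```

```text
t 19.7333 M_eye 0.086 F tool [-1.64  0.67  0.43] Tz 0.029 eye in tool mm [ 85.3   0.2 -41.6] yaw 132.90 turned rad 1.798 std M 0.029
```

Call:
servo_tool(
  steps="0 -2.6 0 0 0 0.03;0 0 0 0 0 0;0 0 0 0 0 0",
)

```text
clock: 20.03
tool_pos: [0.534, -0.0696, 0.0605]
orientation: [1.298, 2.86, 0.0]
wrist_force: [3.7, 0.2, -0.2]
grip_width: 0.0127
```

```bash
python3 - <<'E'
from h import *
from workcell import robot
g=feel(robot,6)
cv2.imwrite("pics/w12.png",cv2.resize(g["image"][:190,180:380,::-1],(600,570),interpolation=cv2.INTER_CUBIC))
np.savez("pics/w12.npz",**g)
E
```

```text
t 20.2833 M_eye 0.217 F tool [-2.32  2.16  0.33] Tz 0.032 eye in tool mm [ 85.3   0.2 -41.6] yaw 131.18 turned rad 1.828 std M 0.052
```

View pics/w12.png

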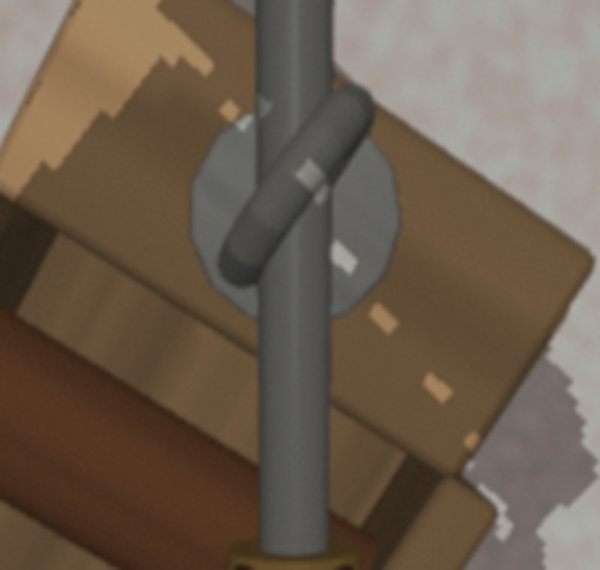

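M rose from about 0.07 to 0.22 N m, and the loop has stayed square to the shaft as before: the stop is reached. I lean on a little more.

Call:
servo_tool(
  steps="0 -1.7 0 0 0 0.02;0 0 0 0 0 0;0 0 0 0 0 0",
)

```text
clock: 20.58
tool_pos: [0.5326, -0.0708, 0.0605]
orientation: [1.328, 2.847, 0.0]
wrist_force: [5.1, 0.5, -1.2]
grip_width: 0.0126
```

```bash
python3 - <<'E'
from h import *
from workcell import robot
g=feel(robot,8)
E
```

```text
t 20.9333 M_eye 0.309 F tool [-2.82  3.64  0.79] Tz -0.001 eye in tool mm [ 85.2   0.2 -41.6] yaw 129.99 turned rad 1.849 std M 0.056
```

M = 0.31 N m, as the stated stiffness predicts. I add a touch more and hold.

Call:
servo_tool(
  steps="0 -0.8 0 0 0 0.01;0 0 0 0 0 0;0 0 0 0 0 0;0 0 0 0 0 0;0 0 0 0 0 0;0 0 0 0 0 0;0 0 0 0 0 0",
)

```text
clock: 21.57
tool_pos: [0.5319, -0.0713, 0.0604]
orientation: [1.343, 2.84, 0.0]
wrist_force: [5.0, -0.5, -0.4]
grip_width: 0.0127
```

```bash
python3 - <<'E'
from h import *
from workcell import robot
g=feel(robot,8)
np.savez("pics/w13.npz",**g)
cv2.imwrite("pics/w13.png",cv2.resize(g["image"][:190,180:380,::-1],(600,570),interpolation=cv2.INTER_CUBIC))
E
```

```text
t 21.9167 M_eye 0.343 F tool [-3.21  3.89  0.47] Tz 0.010 eye in tool mm [ 85.2   0.2 -41.6] yaw 129.39 turned rad 1.860 std M 0.061
```

View pics/w13.png

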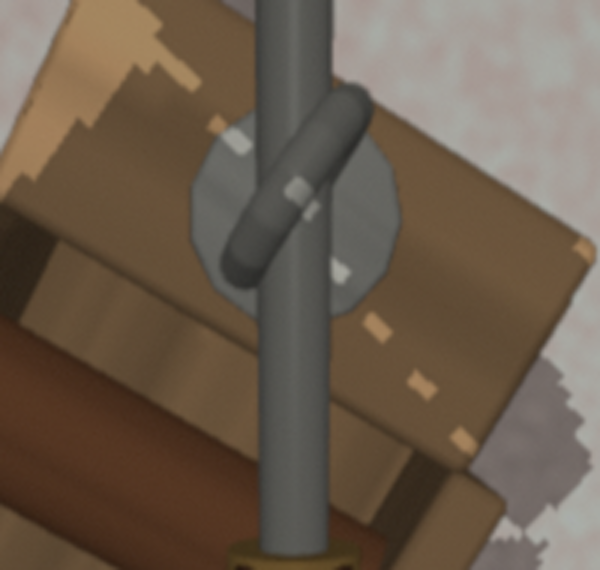

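```bash
python3 - <<'E'
from h import *
f=load("w13")
q=lambda x,y:(180+(x+.5)/3-.5,(y+.5)/3-.5)
def ang(p1,p2,z):
    a=plane(f,*q(*p1),z);b=plane(f,*q(*p2),z);d=b-a;return np.degrees(np.arctan2(d[1],d[0]))%180,((a+b)/2).round(4)
print("loop",ang((243,267),(350,107),.102))
print("block short edge",ang((590,262),(470,465),.072),"long",ang((360,85),(570,222),.072),ang((0,205),(400,445),.072))
E
```

```text
loop (np.float64(93.69844490824879), array([ 0.4784, -0.0055,  0.102 ]))
block short edge (np.float64(100.74967383646694), array([5.155e-01, 2.000e-04, 7.200e-02])) long (np.float64(9.193359526831182), array([0.4909, 0.0147, 0.072 ])) (np.float64(9.19707157992948), array([ 0.478 , -0.0242,  0.072 ]))
```

Loop at 93.7° against the loom's y at 99.2°: 0.10 rad off, within 0.2. It was held over 1 s at ≈0.3 N m. I swing back to the hole's axis (yaw ≈184°) and check before drawing out.

Call:
servo_tool(
  steps="0.1 4.1 0 0 0 -0.048;0.4 8.5 0 0 0 -0.1;0.4 8.5 0 0 0 -0.1;0.4 8.5 0 0 0 -0.1;0.4 8.5 0 0 0 -0.1;0.4 8.5 0 0 0 -0.1;0.4 8.5 0 0 0 -0.1;0.4 8.5 0 0 0 -0.1;0.4 8.5 0 0 0 -0.1;0.4 8.5 0 0 0 -0.1;0 0 0 0 0 0;0 0 0 0 0 0",
)

```text
clock: 22.97
tool_pos: [0.562, 0.0001, 0.0601]
orientation: [0.098, -3.138, -0.0]
wrist_force: [-0.1, -0.4, -0.8]
grip_width: 0.0124
```

```bash
python3 - <<'E'
from h import *
from workcell import robot
g=feel(robot,3)
np.savez("pics/w14.npz",**g)
cv2.imwrite("pics/w14.png",cv2.resize(g["image"][:190,180:380,::-1],(600,570),interpolation=cv2.INTER_CUBIC))
E
```

```text
t 23.0667 M_eye 0.003 F tool [0.13 0.02 0.82] Tz 0.002 eye in tool mm [ 84.5   0.1 -41.7] yaw 183.55 turned rad 0.914 std M 0.033
```

View pics/w14.png

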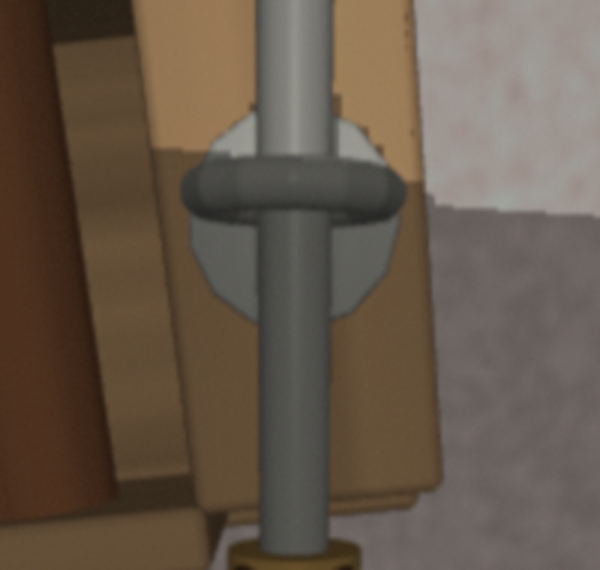

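The loop is square across the centred shaft, with no force. I draw straight out and lift.

Call:
servo_tool(
  steps="-6 0 0 0 0 0;-10 0 0 0 0 0;-12 0 0 0 0 0;-12 0 0 0 0 0;-12 0 0 0 0 0;-12 0 0 0 0 0;-12 0 0 0 0 0;-12 0 0 0 0 0;-7 0 0 0 0 0;0 0 0 0 0 0;0 0 -20 0 0 0;0 0 -30 0 0 0;0 0 -25 0 0 0;0 0 -10 0 0 0;0 0 0 0 0 0",
)

```text
clock: 24.37
tool_pos: [0.659, 0.0061, 0.1481]
orientation: [-0.102, 3.136, -0.0]
wrist_force: [0.4, 0.1, -1.2]
grip_width: 0.0126
```

```bash
python3 - <<'E'
from h import *
from workcell import robot
s=robot.read_state();go(s,[.5822,.3205,.145],np.radians(190.73));print(s["wrist_force"],s["grip_width"])
S=shot(robot,"scene","s15")
cv2.imwrite("pics/c15.png",cv2.resize(S["image"][130:250,180:400,::-1],(770,420),interpolation=cv2.INTER_CUBIC))
E
```

```text
shift mm [ 56.3 318.8   2.7] turn [-0.001  0.004 -0.122] yaw now -176.28 pos [0.659  0.0061 0.1481]
[ 0.40064001  0.05972314 -1.18167304] 0.01256936787355306
```

View pics/c15.png

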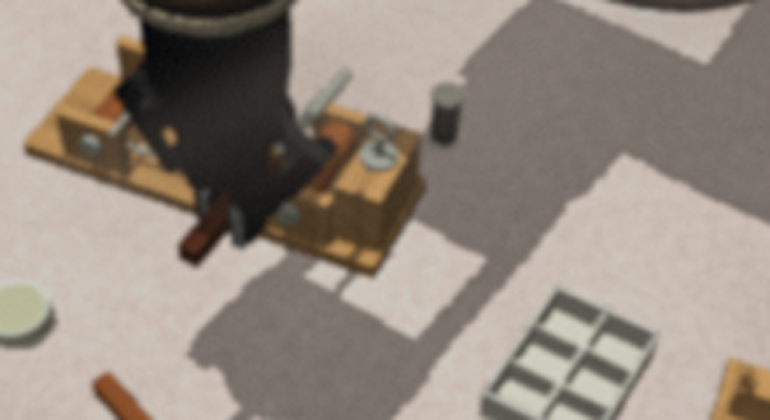

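Bar is free and clear; the loop stands along the loom. Back to above the rest.

Call:
servo_tool(
  steps="14 10 0 0 0 0;16 26 0 0 0 0;14 34 0 0 0 0;12.3 34 0 0 0 0;0 34 0 0 0 0;0 34 0 0 0 0;0 34 0 0 0 0;0 34 0 0 0 0;0 34 0 0 0 0;0 30 0 0 0 0;0 14.8 1 0 0 -0.061;0 0 1 0 0 -0.061;0 0 0 0 0 0;0 0 0 0 0 0;0 0 0 0 0 0",
)

```text
clock: 25.67
tool_pos: [0.5804, 0.3198, 0.1424]
orientation: [0.289, -3.127, 0.001]
wrist_force: [0.7, -0.7, -0.3]
grip_width: 0.0128
```

```bash
python3 - <<'E'
from h import *
from workcell import robot
for i in range(3):
  s=robot.read_state();go(s,[.5822,.3205,.0035],np.radians(190.73));g=shot(robot,"wrist","w16")
E
```

```text
shift mm [ -2.2   0.5 138.9] turn [-0.001 -0.002 -0.003] yaw now -169.43 pos [0.5804 0.3198 0.1424]
shift mm [ -1.9   0.5 139.3] turn [-0.    -0.001 -0.003] yaw now -169.43 pos [0.5806 0.3198 0.1428]
shift mm [ -1.6   0.4 139.5] turn [-0.    -0.001 -0.002] yaw now -169.41 pos [0.5808 0.3198 0.143 ]
```

View pics/w16.png

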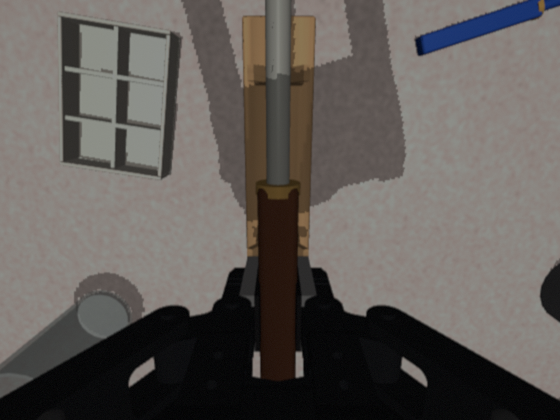

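The bar lies right over the rest, along its axis at column 278. I descend with the small correction.

Call:
servo_tool(
  steps="-0.8 0.3 15 0 0 0;0 0 25 0 0 0;0 0 25 0 0 0;0 0 20 0 0 0;0 0 12 0 0 0;0 0 8 0 0 0;0 0 5 0 0 0;0 0 0 0 0 0;0 0 0 0 0 0;0 0 0 0 0 0",
)

```text
clock: 26.65
tool_pos: [0.5822, 0.3214, 0.0345]
orientation: [-0.293, 3.126, 0.001]
wrist_force: [-0.2, -0.6, -0.9]
grip_width: 0.0129
```

```bash
python3 - <<'E'
from h import *
from workcell import robot
for i in range(3):
  s=robot.read_state();go(s,[.5822,.3205,.0035],np.radians(190.73));print(s["wrist_force"].round(1));g=shot(robot,"wrist","w17")
E
```

```text
shift mm [ 0.2 -0.9 31. ] turn [ 0.     0.002 -0.   ] yaw now -169.28 pos [0.5822 0.3214 0.0345]
[-0.2 -0.6 -0.9]
shift mm [ 0.2 -0.9 31. ] turn [ 0.     0.002 -0.   ] yaw now -169.28 pos [0.5822 0.3214 0.0345]
[ 0.2 -1.2 -1. ]
shift mm [ 0.1 -0.9 30.9] turn [ 0.     0.001 -0.   ] yaw now -169.27 pos [0.5821 0.3214 0.0344]
[ 1.1  1.4 -0.1]
```

Call:
servo_tool(
  steps="0 -0.8 8 0 0 0;0 0 8 0 0 0;0 0 6 0 0 0;0 0 4 0 0 0;0 0 2.5 0 0 0;0 0 1 0 0 0;0 0 0 0 0 0;0 0 0 0 0 0",
)

```text
clock: 27.47
tool_pos: [0.5817, 0.3203, 0.0038]
orientation: [-0.294, 3.128, 0.0]
wrist_force: [-0.4, -0.3, -0.2]
grip_width: 0.0125
```

```bash
python3 - <<'E'
from h import *
from workcell import robot
for i in range(2):
  s=robot.read_state();go(s,[.5822,.3205,.0035],np.radians(190.73));print(s["wrist_force"].round(1));g=shot(robot,"wrist","w18")
E
```

```text
shift mm [-0.5  0.1  0.3] turn [ 0.  0. -0.] yaw now -169.28 pos [0.5817 0.3203 0.0038]
[-0.4 -0.3 -0.2]
shift mm [-0.4  0.1  0.4] turn [ 0.  0. -0.] yaw now -169.27 pos [0.5818 0.3203 0.0039]
[-0.3 -0.3 -1.3]
```

View pics/w18.png

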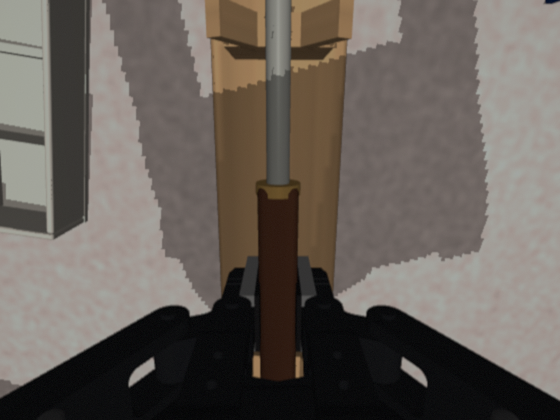

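The shaft sits in the front notch (column 278, rows 0–60) with no side force. I lower a last 1 mm and release.

Call:
servo_tool(
  steps="-0.3 0 1 0 0 0;0 0 0 0 0 0;0 0 0 0 0 0",
)

```text
clock: 27.82
tool_pos: [0.582, 0.3204, 0.0034]
orientation: [-0.294, 3.128, 0.0]
wrist_force: [-3.1, -0.4, 8.6]
grip_width: 0.0128
```

Call:
servo_tool(
  steps="0 0 0 0 0 0;0 0 0 0 0 0;0 0 0 0 0 0;0 0 0 0 0 0;0 0 0 0 0 0;0 0 0 0 0 0;0 0 0 0 0 0;0 0 0 0 0 0;0 0 0 0 0 0",
  claw=1,
)

```text
clock: 28.57
tool_pos: [0.582, 0.3203, 0.0029]
orientation: [0.294, -3.128, 0.0]
wrist_force: [-0.2, 0.7, -0.1]
grip_width: 0.0853
```

Call:
servo_tool(
  steps="0 0 -5 0 0 0;0 0 -15 0 0 0;0 0 -30 0 0 0;0 0 -35 0 0 0;0 0 -35 0 0 0;0 0 -35 0 0 0;0 0 -30 0 0 0;0 0 -12 0 0 0;0 0 0 0 0 0;0 0 0 0 0 0",
)

```text
clock: 29.4
tool_pos: [0.5821, 0.3205, 0.2004]
orientation: [-0.294, 3.127, 0.001]
wrist_force: [0.6, 0.2, -0.3]
grip_width: 0.0855
```

```bash
python3 - <<'E'
from h import *
from workcell import robot
s=robot.read_state();go(s,[.5822,.3205,.2],np.radians(190.73));print(s["clock"],s["grip_width"])
f=shot(robot,"wrist","w19");shot(robot,"scene","s19")
E
```

```text
shift mm [-0.1  0.   0.4] turn [ 0.     0.001 -0.   ] yaw now -169.27 pos [0.5821 0.3205 0.2004]
29.4 0.08553067141978984
```

View pics/w19.png

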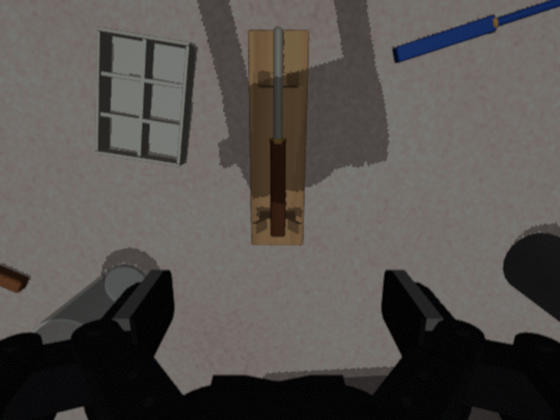

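View pics/s19.png

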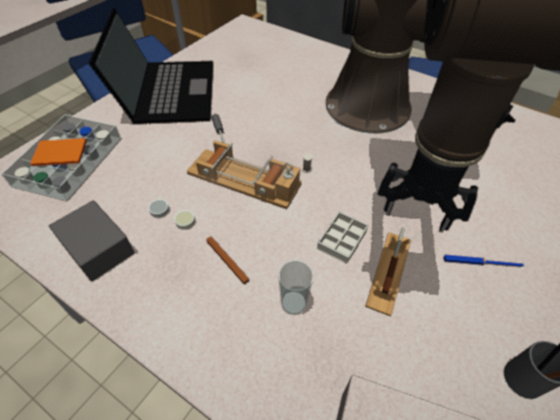

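The bar lies in the rest as it did at the start: tip (278,27), rear (278,236), within 1–2 px of the first picture. The bystanders are in the same places. Handing in.

```bash
python3 - <<'E'
from workcell import robot
print(robot.hand_in())
E
```

```text
the job is handed in; nothing more can be done
None
```

I tightened the eye with the bar, laid the bar back in its rest and handed the job in at about 29.5 s. No verdict was reported.

- **Turning:** I slid the shaft through the loop, with the eye at about 85 mm along the bar, and turned clockwise until I felt the stop. The torque about the eye rose from about 0.07 to 0.22 N m there. I then leaned to about 0.31–0.34 N m and held that for over a second.
- **Eye angle:** The last wrist picture under load put the loop at 93.7° against the loom's length at 99.2°. That is about 0.10 rad off, within the 0.2 allowed.
- **Bar and surroundings:** The bar drew out without force. In the final wrist picture it lies within 1–2 px of its starting place in the rest. In the scene view the bystanders look unmoved.

**What disagreed or went unchecked:**
- My first grasp shut on air above the handle. The pictures showed the fingertips about 35 mm higher relative to the TCP than the description says. I lowered by what I saw and gripped on the second try.
- The drag I felt was about 0.03–0.08 N m with noise of about 0.05, a little under the stated 0.08.
- The bar's contact force on the eye cannot be read directly. From the torque I estimate 30–40 N, between the 22 N needed and the 80 N limit.

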